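# Fit the drive gear to a cleaning robot's gearbox

### The arm

A 6-joint arm with a two-finger parallel gripper is mounted at the origin on the work surface. World frame = base frame: x ahead of the robot, y to its left, z up, the work surface at z = 0. Lengths are in mm, angles in rad, forces in N, time in s.
With the tool pointing down it reaches from about 375 to 975 mm from the base axis. Payload 3.8 kg.
Tool frame: the origin (TCP) lies between the finger pads; the fingertips stand 22 mm ahead of it and the grasp point (between the pads) lies 3 mm ahead of it (arm.nose_length is the distance from the TCP to the fingertips, in mm); z points along the fingers, y is the line along which they close (so a half turn about z gives the same grasp; the last joint's range is limited). The gripper opens to 88 mm and grips with 3 to 60 N. Pads are 18 mm wide; open, the fingers measure 123 mm over their backs; the gripper's body (75 mm by 187 mm) begins 45 mm behind the grasp point.
Start: joints at [-0.037, 0.264, 1.604, -0, 1.274, -0.037], TCP at [674.995, -0.002, 260.706] pointing down, gripper open.
Joint ranges: [-2.63, 2.63], [-0.94, 2.18], [0.31, 2.57], [-1.31, 4.45], [0, 2.66], [-2.55, 2.55]. Speed limits (rad/s): [2.57, 2.57, 3.14, 3.14, 3.14, 3.14].

### API

Orientations are given as a 3x3 rotation matrix whose columns are the frame's x, y, z axes.
In Python, from station import state, viewer, arm, nets gives the robot as it stands.
- The arm moves only by the shell command python3 -m creep 'ROWS' [OPENING] [FORCE]. ROWS is JSON, a list of rows, each a list of 2 entries, a list of its own where there are three numbers: the shift along the tool's x, y, z in m, then the turn about the tool's z in degrees. In form: [[[tx, ty, tz], yaw], ...]. A call has 1 to 8 rows; each row shifts and turns the commanded pose from where the row before left it, along the tool's axes as they then stand; what a row does not reach is not made up. A row lasts 1/12 s, in which the tool goes at most 41.7 mm and 7.16 degrees, less where a joint would pass 70% of its speed; a pose out of reach is approached as far as the arm can. A call with a gripper value outside its range is refused whole. OPENING is the finger opening in m, from 0 to 0.0881, set as the call begins (- or left out, the last holds). The fingers move at their own pace and stop on an object; FORCE is the grip in N (left out, the last holds). Time passes only in rows, so rows that do not move let the fingers close. It gives the time, the measured TCP pose, the force, the opening and the grip force at its end, in the units of the state.
- state(): the state, without advancing time (a new reading comes with each control period).
- viewer.grab_frame(name): name is "scene" or "side" or "wrist"; returns the picture (400x640x3 uint8, red, green, blue); there is no depth.
- viewer.camera_model(name): a dict with "mtx" (3x3 intrinsics, pixels), "dist_coeffs" ([k1, k2, p1, p2, k3] as OpenCV has them; the pictures are not rectified), "pose" (4x4, takes a point from camera to world coordinates); the wrist camera has in their place "T_tool_cam" (4x4, takes a point from camera to tool coordinates, whose origin is the TCP and whose axes are the flange's). Camera axes: x right, y up, looking along -z (the intrinsics and any distortion apply to the point x, -y, -z); pixel columns grow to the right and rows downward; lengths in mm; the calibration is good to about 2 mm. A picture is of the moment at which its call begins: read the wrist's pose just before it. camera_model takes no time and is no camera call.
- arm.close_job(): hands the job in; it is judged then, once.
Trained networks look in the newest picture that a camera, given by its name, has taken for a name from the list of things; names that differ only in an ending like _2 or _b are one class to them, and where a whole thing is asked for, a point or a joint stands for the part that bears it (a point fixed in the world has none). Each returns a list of dicts, best first, with "score" (0 to 1); they miss things now and then, are a little off and sometimes report something else, mostly with a low value. They report only what shows in the picture. A call takes as long as a camera call. They do not tell look-alikes from the thing itself.
- nets.search_frame(camera, label): "xy" ([column, row] in pixels, amid what is visible of it).
The state is a dict: "time_s": time; "joints": joint angles; "joint_velocities": joint speeds; "joint_torque": joint torques, N m; "tool_pos": TCP position; "ee_rot": TCP orientation; "force": force on the tool from outside, world axes, zero at the start; "torque": the same for the moment, N m; "opening": opening from 0.0 (shut) to 1.0 (fully open); "finger_force": force on a finger pad.
Only numpy, scipy, OpenCV 4.12 (cv2) and the standard library are available. Lean on these libraries where they do the work, as an engineer would, in place of code of your own. Each camera call takes 0.05 s, during which the arm holds its last target. There are 200 camera calls.

### The job

Put the white drive gear, the one with the D-shaped hole and the red mark, onto the flatted shaft of the black gearbox: hub up, turned so that the flat of the hole meets the flat of the shaft (red mark over red mark), and pushed down until it sits fully home. Leave the yellow round-hole gear where it lies, and let go of the drive gear.

Things in the scene. Friction and masses are not known exactly. Their poses are not given: they have to be found in the camera images.
- drive_gear: White plastic gear, loose, 60 g, flat on the bench. Disc 66 mm across, 12 mm thick; square hub 34 x 34 mm (sides along x and y: grasp here), its top 40 mm above the underside. D-shaped hole right through along z: 24 mm diameter, its flat 7 mm from the axis on the +x side; red mark on that side of hub top and disc. Origin: on the hole's axis at the underside; z up.
- plain_gear: The wrong gear: yellow, loose, same outer shape and size, but a plain round 24 mm hole and no red mark. Origin: on the hole's axis, at the underside; z up.
- gearbox: Black housing 120 (x) by 80 (y) mm, top 45 mm above the bench, on a plate 150 x 100 x 8 mm fixed to the bench; motor (32 mm diameter) out to x = -114 mm. Origin at bench height on the axis of its upright shaft: brass, 20 mm diameter, one flat 5 mm from the axis on the +x side (red mark on the housing there), cannot turn, top 78 mm above the bench, last 7 mm tapering to 12 mm diameter.
- shaft_seat (a point): Where the gear comes to sit: on the shaft's axis, on top of the round grey shoulder (48 mm across) at the shaft's foot, 48 mm above the bench; the shaft rises 30 mm above it. Axes as the gearbox's. With the gear home, its origin is here and its +x points the same way as this +x (play 2 mm, about 14 degrees).
Mind the look-alikes: they are no part of the job. What is shaped like the gearbox but orange or turquoise is not meant.

How it is judged:
By the outcome, as a careful person would: the job done as asked, in the order asked, and still so for the second after the job is handed in, with the robot touching nothing.
It also fails if it takes over 42 s, if anything falls off the work surface, if the arm or the gripper's body presses on something with over 40 N, if the wrist force passes 120 N, or if a joint passes its speed limit or range.

## Working session

There is one attempt and no reset: what is moved stays moved. The work goes in short steps, Python scripts to look and compute and a shell command to move; the robot and the scene stay as the last step left them, time stands still between calls to the robot, and variables do not carry over. Pictures are saved under pics/ and viewed, at most 12 in all, crops included, and the job is handed in when it is done.

```bash
mkdir -p pics
cat > h.py <<'E'
import numpy as np, cv2
from station import state, viewer, arm, nets
def cam(n):
    m=viewer.camera_model(n)
    K=np.array(m["mtx"]);d=np.array(m["dist_coeffs"],float)
    if "pose" in m: T=np.array(m["pose"])
    else:
        s=state();B=np.eye(4);B[:3,:3]=np.array(s["ee_rot"]);B[:3,3]=s["tool_pos"];T=B@np.array(m["T_tool_cam"])
    return K,d,T
def ray(c,uv):
    K,d,T=c
    p=cv2.undistortPoints(np.array([[uv]],float),K,d)[0,0]
    v=T[:3,:3]@np.array([p[0],-p[1],-1.]);return T[:3,3],v/np.linalg.norm(v)
def onz(c,uv,z):
    o,v=ray(c,uv);return o+v*(z-o[2])/v[2]
def tri(rs):
    A=np.zeros((3,3));b=np.zeros(3)
    for o,v in rs:
        P=np.eye(3)-np.outer(v,v);A+=P;b+=P@o
    x=np.linalg.solve(A,b);return x,[np.linalg.norm((np.eye(3)-np.outer(v,v))@(x-o)) for o,v in rs]
def proj(c,X):
    K,d,T=c;q=(np.linalg.inv(T)@np.append(X,1))[:3]*[1,-1,-1]
    return cv2.projectPoints(q[None],np.zeros(3),np.zeros(3),K,d)[0].ravel()
def save(im,f): cv2.imwrite("pics/"+f,cv2.cvtColor(np.ascontiguousarray(im),cv2.COLOR_RGB2BGR))
E
python3 - <<'E'
from h import *
for n in ["scene","side"]:
    im=viewer.grab_frame(n);save(im,n+"0.png")
    for l in ["drive_gear","plain_gear","gearbox"]:
        print(n,l,[(np.round(r["xy"]).tolist(),round(r["score"],2)) for r in nets.search_frame(n,l)])
print(viewer.camera_model("wrist"))
print(state()["time_s"],state()["ee_rot"])
E
```

```text
scene drive_gear [([254.0, 309.0], 0.95), ([416.0, 230.0], 0.37)]
scene plain_gear [([311.0, 266.0], 0.61)]
scene gearbox [([368.0, 132.0], 0.74), ([347.0, 189.0], 0.69), ([418.0, 228.0], 0.64), ([239.0, 234.0], 0.59)]
side drive_gear [([440.0, 282.0], 0.65)]
side plain_gear [([379.0, 239.0], 0.92)]
side gearbox [([336.0, 169.0], 0.95), ([199.0, 187.0], 0.86), ([334.0, 294.0], 0.73), ([283.0, 208.0], 0.72)]
{'mtx': array([[299.88065935,   0.        , 320.6549192 ],
       [  0.        , 299.88065935, 200.74318304],
       [  0.        ,   0.        ,   1.        ]]), 'dist_coeffs': array([-0.0539839,  0.       ,  0.       ,  0.       ,  0.       ]), 'T_tool_cam': array([[-1.13939252e-03,  9.58920673e-01,  2.83672073e-01,
         7.27599380e+01],
       [ 9.99999298e-01,  1.18518406e-03,  1.02026878e-05,
        -2.76426907e-01],
       [-3.26420051e-04,  2.83671885e-01, -9.58921350e-01,
        -1.24939215e+02],
       [ 0.00000000e+00,  0.00000000e+00,  0.00000000e+00,
         1.00000000e+00]])}
0.4 [[-3.99208527e-05  9.99999946e-01 -3.25579210e-04]
 [ 9.99999999e-01  3.99197775e-05 -3.30895812e-06]
 [-3.29596089e-06 -3.25579342e-04 -9.99999947e-01]]
```

View pics/scene0.png

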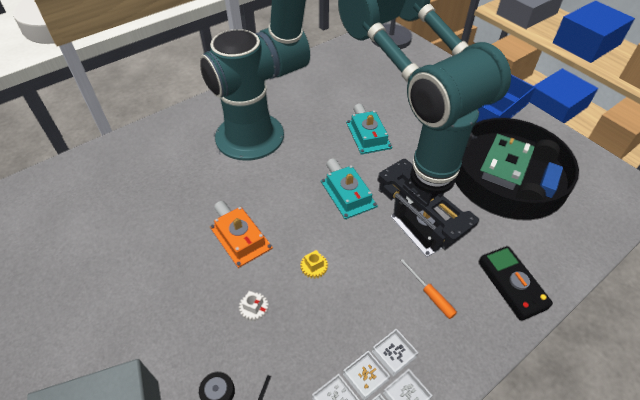

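View pics/side0.png

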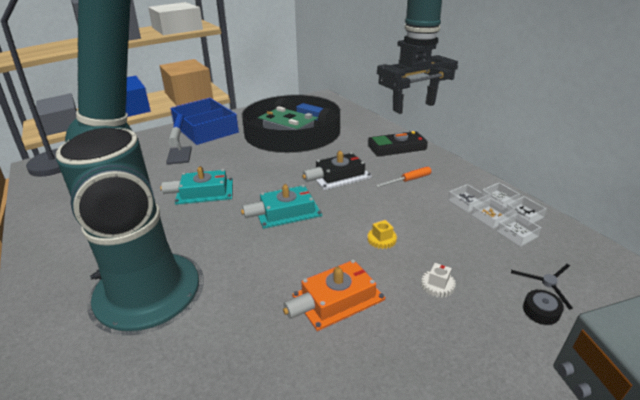

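The black gearbox is at side (336,169), and in the scene view the gripper hides it at about (415,235). The look-alikes are orange at side (334,294), and turquoise at (283,208) and (199,187). The white gear with the red mark is at scene (254,305) and side (438,280). The yellow gear is at scene (314,263) and side (382,234). I choose the white gear and the black gearbox.

Run:
```python
from h import *
cs,cd=cam("scene"),cam("side")
print("gear",tri([ray(cs,(254,303)),ray(cd,(438,278))]))
print("yellow",tri([ray(cs,(314,260)),ray(cd,(381,233))]))
print("shaft top", onz(cd,(340,153),78), "orange",tri([ray(cs,(240,227)),ray(cd,(339,268))]))
print("redmark box", onz(cd,(358,160),45))
a=cv2.imread("pics/scene0.png")[280:330,225:285];b=cv2.imread("pics/side0.png")[255:305,410:470];c=cv2.imread("pics/side0.png")[145:195,300:375]
cv2.imwrite("pics/crop1.png",cv2.resize(np.hstack([a,b,c]),None,fx=4,fy=4,interpolation=cv2.INTER_CUBIC))
```

```text
gear (array([ 503.16328646, -296.8859684 ,   17.49674386]), [np.float64(1.034612475658827), np.float64(1.03461247565898)])
yellow (array([ 495.83121362, -121.5489256 ,   19.73193227]), [np.float64(2.259723753292089), np.float64(2.259723753291972)])
shaft top [571.50480484 158.74140919  78.        ] orange (array([ 327.15554604, -217.14385637,   63.3001434 ]), [np.float64(5.891473910214321), np.float64(5.891473910214373)])
redmark box [626.31285498 149.55970428  45.        ]
```

View pics/crop1.png

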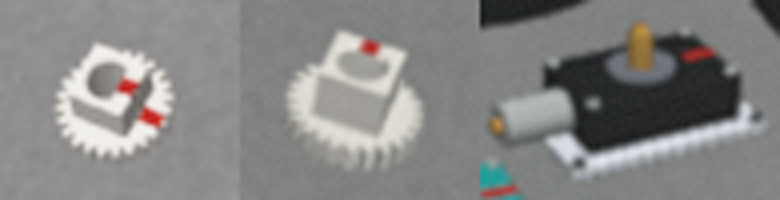

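The crop confirms the white gear, with red marks on hub and disc, and the black gearbox with its red mark on the +x side. I move over to the gear.

```bash
python3 -c "
from h import *
save(viewer.grab_frame('wrist'),'w0.png')"
python3 -m creep '[[[-0.033,-0.019,0],0],[[-0.033,-0.019,0],0],[[-0.033,-0.019,0],0],[[-0.033,-0.019,0],0],[[-0.033,-0.019,0],0],[[-0.033,-0.019,0],0],[[-0.033,-0.019,0],0],[[-0.033,-0.019,0],0]]' 0.0881 30
python3 -m creep '[[[-0.033,-0.020,0.02],0],[[0,0,0.02],0],[[0,0,0],0],[[0,0,0],0]]'
python3 - <<'E'
from h import *
c=cam("wrist");im=viewer.grab_frame("wrist");save(im,"w1.png")
print(nets.search_frame("wrist","drive_gear"),proj(c,[503,-297,40]),state()["tool_pos"])
np.save("w1T.npy",c[2])
E
```

```text
time_s: 1.12
tool_pos: [521.9, -265.4, 261.0]
ee_rot: [[-0.0, 1.0, 0.001], [1.0, 0.0, -0.0], [-0.0, 0.001, -1.0]]
force: [0.4, -0.4, 0.6]
opening: 1.0
finger_force: 0.0
time_s: 1.45
tool_pos: [502.8, -295.3, 220.4]
ee_rot: [[0.001, 1.0, -0.002], [1.0, -0.001, 0.002], [0.002, -0.002, -1.0]]
force: [-0.0, 0.1, 0.3]
opening: 0.994
finger_force: 0.0
[{'xy': [326.2, 179.0], 'score': 0.74}] [321.48591103 186.5153977 ] [ 504.71039424 -295.20399059  222.55214784]
```

View pics/w1.png

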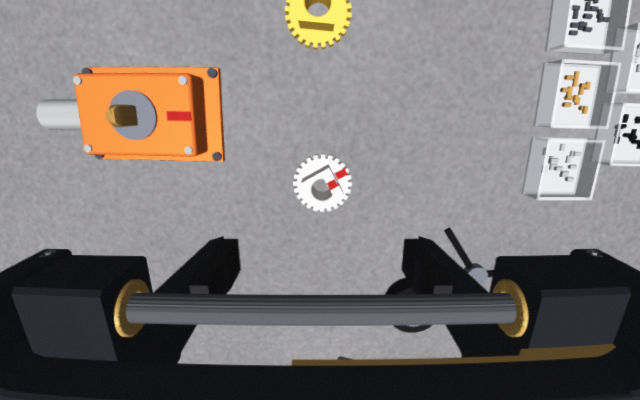

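View pics/w0.png

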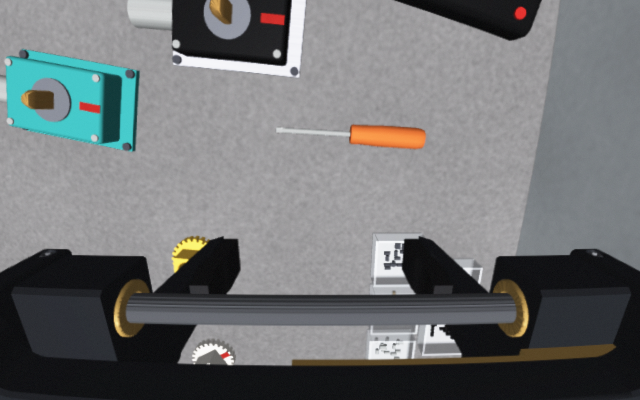

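The wrist view shows the gear at (322,183). Its red marks are at (334,184) and (342,174), so it is turned about +30°. The w0 view shows the black gearbox, with its shaft at about (222,10) and red mark at (272,19).

```bash
cat >> h.py <<'E'
def red(im,box=None):
    h=cv2.cvtColor(im,cv2.COLOR_RGB2HSV);m=(((h[...,0]<6)|(h[...,0]>174))&(h[...,1]>150)&(h[...,2]>90)).astype(np.uint8)
    if box: b=np.zeros_like(m);b[box[1]:box[3],box[0]:box[2]]=m[box[1]:box[3],box[0]:box[2]];m=b
    n,_,st,ce=cv2.connectedComponentsWithStats(m)
    return [(ce[i].tolist(),int(st[i,4]),st[i,:4].tolist()) for i in range(1,n) if st[i,4]>8]
def rd(f): return cv2.cvtColor(cv2.imread("pics/"+f),cv2.COLOR_BGR2RGB)
E
python3 - <<'E'
from h import *
c=cam("wrist");c=(c[0],c[1],np.load("w1T.npy"));im=rd("w1.png")
print(red(im,(270,140,380,230)))
for r in red(im,(270,140,380,230)): print(onz(c,r[0],40),onz(c,r[0],12))
# disc outline: whitish pixels
h=cv2.cvtColor(im,cv2.COLOR_RGB2HSV);m=((h[...,1]<25)&(h[...,2]>185)).astype(np.uint8);m[:140]=0;m[230:]=0;m[:,:270]=0;m[:,380:]=0
p=np.argwhere(m)[:,::-1];(x,y),r=cv2.minEnclosingCircle(p.astype(np.float32));print(x,y,r,"disc at z6",onz(c,(x,y),6),"r mm",onz(c,(x+r,y),6)-onz(c,(x,y),6))
print(state()["joints"],state()["tool_pos"])
im=rd("w0.png");print(red(im))
cv2.imwrite("pics/crop2.png",cv2.resize(cv2.imread("pics/w1.png")[145:220,282:362],None,fx=7,fy=7,interpolation=cv2.INTER_CUBIC))
E
```

```text
[([340.796875, 173.390625], 64, [336, 169, 11, 10]), ([332.0357142857143, 184.28571428571428], 56, [328, 180, 10, 10])]
[ 523.00400319 -283.07066826   40.        ] [ 524.8456356 -288.5912558   12.       ]
[ 514.03019994 -294.62392271   40.        ] [ 515.04943218 -301.20330306   12.        ]
322.10113525390625 182.61720275878906 29.4398250579834 disc at z6 [ 503.73116728 -300.60717311    6.        ] r mm [34.15269578 -0.05396434  0.        ]
[-5.72011619e-01  1.20947137e-01  1.84497029e+00  3.42461035e-04
  1.17454682e+00 -5.73048685e-01] [ 504.71039424 -295.20399059  222.55214784]
[([519.8914728682171, 12.914728682170542], 129, [514, 6, 13, 14]), ([272.0590551181102, 18.4251968503937], 254, [260, 13, 25, 12]), ([89.44525547445255, 107.21897810218978], 137, [80, 102, 20, 11]), ([224.59259259259258, 354.81481481481484], 27, [221, 352, 8, 6])]
```

View pics/crop2.png

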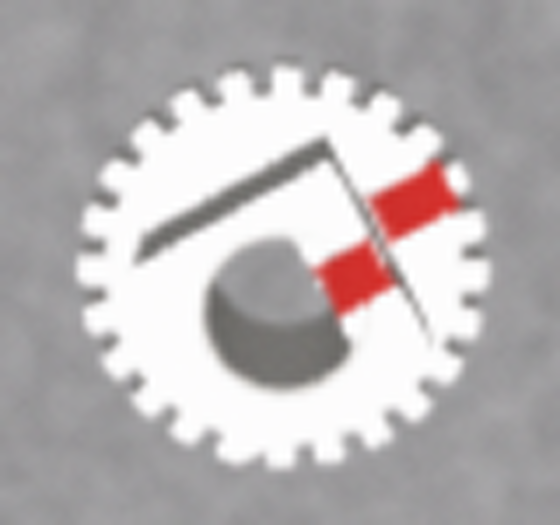

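```bash
python3 -m creep '[[[-0.0035,0.0005,0.018],0],[[0,0,0.018],-6],[[0,0,0.018],-6],[[0,0,0.018],-6],[[0,0,0.018],-6],[[0,0,0],-6],[[0,0,0],0],[[0,0,0],0]]'
python3 - <<'E'
from h import *
P=[];
for i in range(4):
    s=state();P.append(s["tool_pos"]);c=cam("wrist");im=viewer.grab_frame("wrist")
    rs=red(im,(270,80,420,300))
    h=cv2.cvtColor(im,cv2.COLOR_RGB2HSV);m=((h[...,1]<25)&(h[...,2]>185)).astype(np.uint8);m[:110]=0;m[260:]=0;m[:,:240]=0;m[:,400:]=0
    p=np.argwhere(m)[:,::-1];(x,y),r=cv2.minEnclosingCircle(p.astype(np.float32))
    C=onz(c,(x,y),6);print(C,r,onz(c,(x+r,y),6)[0]-C[0])
    for q in rs: print(q,onz(c,q[0],40),onz(c,q[0],12))
    y_=np.array(s["ee_rot"])[:,1];print("tool y deg",np.degrees(np.arctan2(y_[1],y_[0])),P[-1])
save(im,"w2.png")
E
```

```text
time_s: 2.22
tool_pos: [505.9, -298.7, 132.8]
ee_rot: [[-0.499, 0.867, 0.002], [0.867, 0.499, -0.001], [-0.002, 0.001, -1.0]]
force: [0.1, 0.3, -0.7]
opening: 1.002
finger_force: 0.0
[ 504.00553551 -300.67783615    6.        ] 39.16960525512695 29.739145683487152
([347.62626262626264, 201.5252525252525], 99, [342, 197, 12, 10]) [ 519.52215722 -282.02771975   40.        ] [ 526.03519765 -288.00355578   12.        ]
([332.90384615384613, 211.7596153846154], 104, [328, 207, 11, 10]) [ 513.99614832 -294.63621944   40.        ] [ 519.79825519 -302.23416748   12.        ]
tool y deg 29.940782169789962 [ 505.92471457 -298.70608764  132.83855851]
[ 503.91916565 -300.70797803    6.        ] 39.20595169067383 29.80253624363786
([347.39622641509436, 200.97169811320754], 106, [342, 197, 12, 9]) [ 519.39126295 -282.17128684   40.        ] [ 525.87334672 -288.12485143   12.        ]
([333.1, 211.42727272727274], 110, [328, 207, 12, 10]) [ 514.22614109 -294.78258831   40.        ] [ 520.04473867 -302.35613873   12.        ]
tool y deg 29.924670880418592 [ 506.01892835 -299.01280648  133.22234328]
[
[... 199 characters left out ...]
       ]
([333.7567567567568, 211.1891891891892], 111, [328, 207, 12, 10]) [ 514.42805594 -294.55116164   40.        ] [ 520.29226732 -302.07335468   12.        ]
tool y deg 29.935473116052705 [ 505.87701548 -299.1841089   133.24205603]
[ 503.98042811 -300.83970644    6.        ] 39.24673843383789 29.82532129255833
([347.72222222222223, 200.9351851851852], 108, [342, 197, 13, 9]) [ 519.22363272 -282.28425463   40.        ] [ 525.73135969 -288.21769445   12.        ]
([333.95412844036696, 211.45871559633028], 109, [329, 207, 11, 10]) [ 514.44555979 -294.73838063   40.        ] [ 520.33937447 -302.27199299   12.        ]
tool y deg 29.943555148649075 [ 505.6759989  -299.28594622  133.17091593]
```

View pics/w2.png

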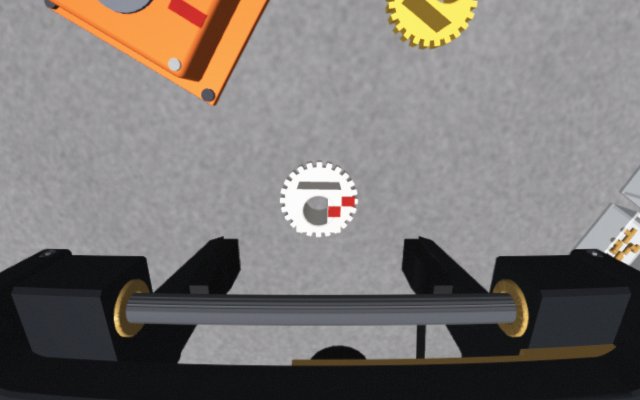

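The gear is centred at about (319,199) between the open fingers, with the marks aligned to the tool's y axis. The hub height agrees from both views. I go down and grip.

```bash
python3 -m creep '[[[0,-0.002,0.02],0],[[0,0,0.02],0],[[0,0,0.02],0],[[0,0,0.02],0],[[0,0,0.012],0],[[0,0,0.004],0],[[0,0,0],0],[[0,0,0],0]]'
python3 -m creep '[[[0,0,0],0],[[0,0,0],0],[[0,0,0],0],[[0,0,0],0],[[0,0,0],0],[[0,0,0],0],[[0,0,0],0],[[0,0,0],0]]' 0.028 30
```

```text
time_s: 3.08
tool_pos: [503.2, -300.5, 36.3]
ee_rot: [[-0.5, 0.866, 0.001], [0.866, 0.5, -0.001], [-0.001, 0.0, -1.0]]
force: [-0.5, 0.1, 0.4]
opening: 1.003
finger_force: 0.0
time_s: 3.75
tool_pos: [502.6, -300.1, 35.5]
ee_rot: [[-0.5, 0.866, -0.0], [0.866, 0.5, 0.0], [0.0, -0.0, -1.0]]
force: [0.4, 0.3, 0.5]
opening: 0.419
finger_force: 0.6
```

```bash
python3 -m creep '[[[0,0,0],0],[[0,0,0],0],[[0,0,0],0],[[0,0,-0.01],0],[[0,0,-0.025],0],[[0,0,-0.03],0],[[0,0,-0.03],0],[[0,0,-0.03],0]]'
python3 -m creep '[[[0,0,-0.02],6],[[0,0,-0.015],6],[[0,0,0],6],[[0,0,0],6],[[0,0,0],6],[[0.03,0.005,0],0],[[0.038,0.006,0],0],[[0.038,0.006,0],0]]'
python3 -m creep '[[[0.038,0.006,0],0],[[0.038,0.006,0],0],[[0.038,0.006,0],0],[[0.038,0.006,0],0],[[0.038,0.006,0],0],[[0.038,0.006,0],0],[[0.02,0.006,0],0],[[0,0,0],0]]'
python3 - <<'E'
from h import *
s=state();c=cam("wrist");im=viewer.grab_frame("wrist");save(im,"w3.png");np.save("w3T.npy",c[2])
print(s["tool_pos"],s["joints"],s["opening"],red(im),nets.search_frame("wrist","gearbox"))
E
```

```text
time_s: 4.42
tool_pos: [502.1, -300.0, 162.1]
ee_rot: [[-0.5, 0.866, -0.001], [0.866, 0.5, 0.0], [0.001, -0.0, -1.0]]
force: [0.7, -0.6, -1.2]
opening: 0.381
finger_force: 30.0
time_s: 5.08
tool_pos: [519.3, -193.7, 196.1]
ee_rot: [[0.003, 1.0, 0.0], [1.0, -0.003, -0.0], [-0.0, 0.0, -1.0]]
force: [0.4, -0.5, -2.2]
opening: 0.382
finger_force: 30.0
time_s: 5.75
tool_pos: [562.2, 57.8, 196.3]
ee_rot: [[-0.004, 1.0, 0.001], [1.0, 0.004, 0.001], [0.001, 0.001, -1.0]]
force: [0.1, -0.1, -0.6]
opening: 0.386
finger_force: 30.0
[562.16386014  57.83663757 196.29309371] [5.76452667e-02 1.06338991e-01 1.91210857e+00 1.57787063e-03
 1.12184154e+00 5.26506285e-02] 0.38588099742205617 [([394.51169590643275, 70.71637426900585], 342, [380, 64, 30, 15]), ([164.46700507614213, 167.05583756345177], 197, [153, 161, 24, 13]), ([347.35693215339234, 282.0147492625369], 339, [337, 274, 21, 17])] [{'xy': [329.3, 66.8], 'score': 0.82}, {'xy': [127.6, 143.7], 'score': 0.8}, {'xy': [112.5, 352.3], 'score': 0.78}, {'xy': [20.7, 10.4], 'score': 0.59}]
```

View pics/w3.png

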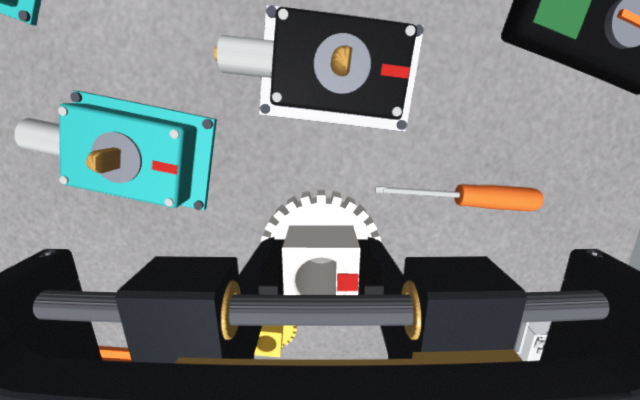

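The gear is held, with its hub mark at (347,282). The black gearbox's shoulder is at about (342,63) and its red mark at (394,71). The turquoise look-alike is at (128,144).

```bash
cat >> h.py <<'E'
def box_pose(c,im,g):
    "shoulder circle near pixel g and red mark -> centre, yaw"
    h=cv2.cvtColor(im,cv2.COLOR_RGB2HSV);m=(h[...,2]>75).astype(np.uint8)
    n,l,st,ce=cv2.connectedComponentsWithStats(m)
    k=l[int(g[1]),int(g[0])];p=np.argwhere(l==k)[:,::-1].astype(np.float32);(x,y),r=cv2.minEnclosingCircle(p)
    C=onz(c,(x,y),48);rr=onz(c,(x+r,y),48)-C
    R=min(red(im),key=lambda q:np.hypot(q[0][0]-x,q[0][1]-y))[0];M=onz(c,R,45)
    d=M-C;return (x,y,r),C,np.linalg.norm(rr),R,M,np.hypot(*d[:2]),np.degrees(np.arctan2(d[1],d[0]))
E
python3 - <<'E'
from h import *
K,d,_=cam("wrist");c=(K,d,np.load("w3T.npy"));im=rd("w3.png")
for x in box_pose(c,im,(330,75)):print(x)
s=state();tp=np.array(s["tool_pos"]);M=onz(c,(347.4,282),tp[2]+4)
print("hub mark rel TCP",M-tp)
# 2-view height with w0 (start pose)
T0=np.eye(4);T0[:3,:3]=[[0,1,0],[1,0,0],[0,0,-1]];T0[:3,3]=[675,0,260.7];T0=T0@np.array(viewer.camera_model("wrist")["T_tool_cam"])
print("box mark", tri([ray((K,d,T0),(272.06,18.43)),ray(c,(394.5,70.7))]))
E
```

```text
(342.0, 63.0, 30.594215393066406)
[579.77350033 171.51222797  48.        ]
25.945470987054133
[394.51169590643275, 70.71637426900585]
[625.45720384 166.21817694  45.        ]
45.989430777639605
-6.6102301629083895
hub mark rel TCP [12.78721485  1.29158805  4.        ]
box mark (array([625.2955814 , 166.24272333,  45.88097144]), [np.float64(0.133634073115951), np.float64(0.1336340731158033)])
```

```bash
python3 -m creep '[[[0,0,0],7],[[0.032,0.0045,0],0],[[0.032,0.0045,0],0],[[0,0,0],0],[[0,0,0],0],[[0,0,0],0]]'
python3 - <<'E'
from h import *
c=cam("wrist");s=state();im=viewer.grab_frame("wrist");save(im,"w4.png")
uv=proj(c,[579.8+10,171.5+20,48])
b=box_pose(c,im,uv)
for x in b:print(x)
tp=np.array(s["tool_pos"]);R=np.array(s["ee_rot"])
g=max(red(im,(250,230,400,300)),key=lambda q:q[1]);M=onz(c,g[0],tp[2]+4)
print(tp,"hub mark in tool",R.T@(M-tp),g)
print("to go, tool axes",R.T@(b[1]-tp),"tooly deg",np.degrees(np.arctan2(R[1,1],R[0,1])),red(im))
E
```

```text
time_s: 6.35
tool_pos: [578.0, 114.7, 195.4]
ee_rot: [[0.123, 0.992, -0.001], [0.992, -0.123, -0.001], [-0.001, -0.001, -1.0]]
force: [0.6, 0.2, -1.0]
opening: 0.381
finger_force: 30.0
(314.89239501953125, 131.24684143066406, 28.4173583984375)
[579.53290194 171.38147073  48.        ]
25.25494056408468
[366.09090909090907, 131.003367003367]
[625.16609382 165.80655028  45.        ]
45.97246936544149
-6.965201513709695
[577.95909531 114.72200417 195.40321977] hub mark in tool [-1.94767039 12.0031921  -4.00608337] ([347.37611940298507, 281.9283582089552], 335, [338, 274, 20, 17])
to go, tool axes [ 56.59413871  -5.27775508 147.34222063] tooly deg -7.03738816377299 [([634.593984962406, 88.3984962406015], 133, [629, 81, 11, 15]), ([366.09090909090907, 131.003367003367], 297, [353, 126, 28, 11]), ([165.281045751634, 242.47712418300654], 153, [154, 239, 23, 8]), ([347.37611940298507, 281.9283582089552], 335, [338, 274, 20, 17])]
```

View pics/w4.png

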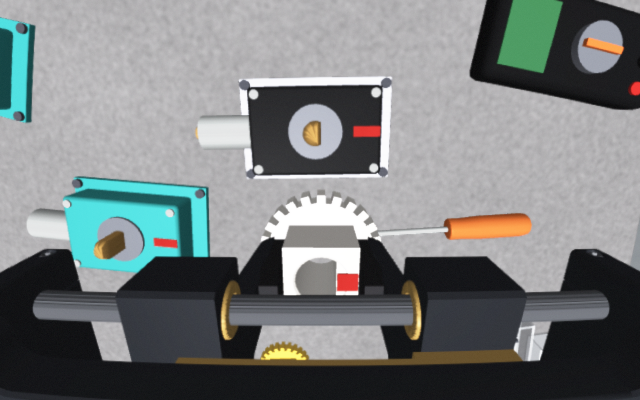

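```bash
python3 -m creep '[[[0.029,-0.0025,0],0],[[0.029,-0.003,0],0],[[0,0,0.02],0],[[0,0,0.02],0],[[0,0,0.02],0],[[0,0,0.012],0],[[0,0,0],0],[[0,0,0],0]]'
python3 - <<'E'
from h import *
cd=cam("side");im=viewer.grab_frame("side");print(proj(cd,[579.5,171.4,48]),proj(cd,[579.5,171.4,78]),proj(cd,[579.5,171.4,124]))
x=viewer.grab_frame("scene");cs=cam("scene");u,v=proj(cs,[579.5,171.4,90]).astype(int)
print(u,v)
a=im[100:200,290:390];b=x[max(v-50,0):v+50,u-50:u+50]
save(cv2.resize(np.hstack([a,b]),None,fx=4,fy=4,interpolation=cv2.INTER_CUBIC),"s5.png")
E
```

```text
time_s: 7.07
tool_pos: [579.4, 173.4, 122.9]
ee_rot: [[0.123, 0.992, -0.002], [0.992, -0.123, -0.001], [-0.001, -0.002, -1.0]]
force: [-0.2, -0.5, -0.6]
opening: 0.382
finger_force: 30.0
[339.79752064 160.20139249] [339.89330947 150.5327143 ] [340.04144225 135.18675509]
428 206
```

View pics/s5.png

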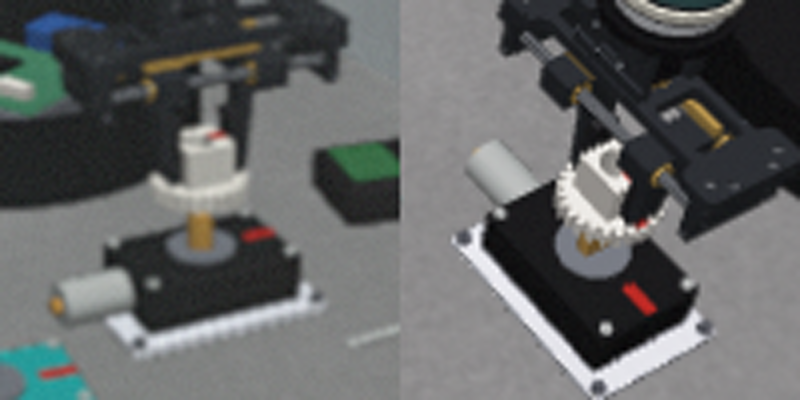

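Both views show the gear centred just above the shaft, with red over red. I insert it in small steps while watching the force.

```bash
python3 -m creep '[[[0,0,0.006],0],[[0,0,0.005],0],[[0,0,0.004],0],[[0,0,0.004],0],[[0,0,0],0],[[0,0,0],0]]'
```

```text
time_s: 7.67
tool_pos: [579.5, 174.2, 103.9]
ee_rot: [[0.122, 0.993, -0.001], [0.993, -0.122, -0.001], [-0.001, -0.001, -1.0]]
force: [-0.1, -2.0, -2.0]
opening: 0.388
finger_force: 30.0
```

```bash
python3 -m creep '[[[-0.0007,0,0.003],0],[[0,0,0.004],0],[[0,0,0.004],0],[[0,0,0.003],0],[[0,0,0],0],[[0,0,0],0]]'
```

```text
time_s: 8.17
tool_pos: [579.6, 173.9, 90.1]
ee_rot: [[0.122, 0.993, -0.001], [0.993, -0.122, -0.0], [-0.0, -0.001, -1.0]]
force: [-1.3, 0.2, 0.3]
opening: 0.379
finger_force: 30.0
```

```bash
python3 -m creep '[[[0,0,0.003],0],[[0,0,0.002],0],[[0,0,0.001],0],[[0,0,0],0],[[0,0,0],0]]'
python3 -m creep '[[[0,0,0.001],0],[[0,0,0],0],[[0,0,0],0]]'
```

```text
time_s: 8.58
tool_pos: [579.8, 173.9, 84.4]
ee_rot: [[0.122, 0.993, -0.0], [0.993, -0.122, 0.0], [0.0, -0.0, -1.0]]
force: [0.5, 0.3, -0.5]
opening: 0.381
finger_force: 30.0
time_s: 8.83
tool_pos: [579.9, 173.9, 83.6]
ee_rot: [[0.122, 0.993, 0.0], [0.993, -0.122, 0.0], [0.0, 0.0, -1.0]]
force: [0.2, -0.6, -1.6]
opening: 0.38
finger_force: 30.0
```

```bash
python3 -m creep '[[[0,0,0.001],0],[[0,0,0],0],[[0,0,0],0]]'
python3 -m creep '[[[0,0,0.001],0],[[0,0,0],0],[[0,0,0],0]]'
```

```text
time_s: 9.08
tool_pos: [579.9, 173.9, 83.5]
ee_rot: [[0.122, 0.993, 0.0], [0.993, -0.122, 0.0], [0.0, 0.0, -1.0]]
force: [-2.6, 0.5, 4.7]
opening: 0.384
finger_force: 30.0
time_s: 9.33
tool_pos: [580.0, 173.9, 83.5]
ee_rot: [[0.122, 0.993, 0.0], [0.993, -0.122, 0.0], [0.0, 0.0, -1.0]]
force: [-5.8, -0.5, 10.5]
opening: 0.384
finger_force: 30.0
```

It is seated, with force rising at TCP z 83.5. I let go and retreat.

```bash
python3 -m creep '[[[0,0,-0.001],0],[[0,0,0],0],[[0,0,0],0],[[0,0,0],0],[[0,0,0],0],[[0,0,0],0],[[0,0,0],0],[[0,0,0],0]]' 0.0881
python3 -m creep '[[[0,0,-0.01],0],[[0,0,-0.02],0],[[0,0,-0.03],0],[[0,0,-0.03],0],[[-0.03,0,-0.03],0],[[-0.035,0,0],0],[[0,0,0],0],[[0,0,0],0]]'
python3 - <<'E'
from h import *
cd=cam("side");im=viewer.grab_frame("side");c=cam("wrist");w=viewer.grab_frame("wrist")
u,v=proj(c,[579.5,171.4,80]).astype(int);print(u,v,red(w))
v=min(max(v,70),330)
save(np.hstack([cv2.resize(im[110:185,300:375],(400,400),interpolation=cv2.INTER_CUBIC),cv2.resize(w[v-70:v+70,u-70:u+70],(400,400),interpolation=cv2.INTER_CUBIC)]),"f.png")
for q in red(w,(u-70,v-70,u+70,v+70)): print(q[0],onz(c,q[0],88),onz(c,q[0],60),onz(c,q[0],45))
E
```

```text
time_s: 10.0
tool_pos: [579.7, 173.8, 82.3]
ee_rot: [[0.122, 0.993, -0.0], [0.993, -0.122, -0.0], [-0.0, -0.0, -1.0]]
force: [0.6, 0.1, 0.4]
opening: 0.968
finger_force: 0.0
time_s: 10.67
tool_pos: [572.2, 108.7, 203.5]
ee_rot: [[0.124, 0.992, 0.002], [0.992, -0.124, 0.0], [0.001, 0.002, -1.0]]
force: [0.8, -1.0, -0.4]
opening: 1.001
finger_force: 0.0
320 125 [([633.9492753623189, 82.44927536231884], 138, [628, 76, 12, 14]), ([342.9613733905579, 123.69527896995709], 233, [331, 118, 26, 12]), ([371.53356890459366, 124.04240282685512], 283, [358, 119, 27, 11]), ([172.51633986928104, 234.7058823529412], 153, [162, 231, 22, 9])]
[342.9613733905579, 123.69527896995709] [596.93959019 171.24760079  88.        ] [598.84995092 170.03378839  60.        ] [599.87335845 169.38353175  45.        ]
[371.53356890459366, 124.04240282685512] [619.00307672 168.28417877  88.        ] [623.49257563 166.72395354  60.        ] [625.89766432 165.88811859  45.        ]
```

View pics/f.png

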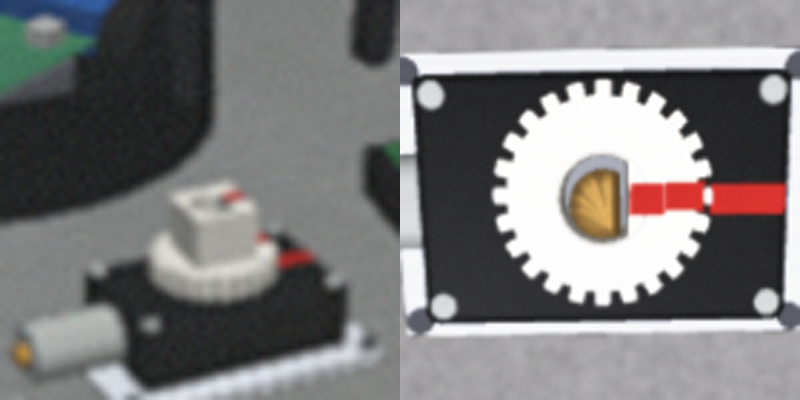

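The gear sits home on the shoulder, with its red marks in line with the housing's mark and the gripper clear.

```bash
python3 -c "
from station import arm
print(arm.close_job())"
```

```text
the job is handed in; nothing more can be done
None
```

The white drive gear is on the black gearbox's shaft, hub up, red mark over red mark and pushed fully home; it has been let go, and the job was handed in after about 11 s of robot time.

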